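Slide the slicer insert under its spring clips until it snaps in

TASK

Fit the loose insert into the vegetable slicer: pick it up by its orange grip fin, lay it flat on the slicer's deck with its ramped rib towards the clips, slide it between the rails so that both spring clips ride up over the rib and snap down behind it, and leave it there, flat and let go. The clip carriage may be set anywhere along its short track, so go by feel: push gently and stop when the insert meets the end stop. Do not shift or tip the pill bottle, the spice jar or the mug.

Things in the scene. Friction and masses are not known exactly. Their poses are not given: they have to be found in the camera images.
- slicer: White vegetable slicer, fixed to the worktop, 253 mm long (x), 112 mm wide (y). Origin: on the worktop under the deck; inserts slide along its +x. Flat deck 24 mm above the origin, from x = -135 to 118 mm. At its +x end a grey carriage carries the rubber end stop and two steel spring clips. A push on the insert of over 25 N is too rough (its contact forces with the slicer, added, then pass 60 N).
- rail_mouth (a point): Point on the slicer's deck (24 mm up) midway between the rails where they begin, x = 0 of the slicer; axes as the slicer's. From here to x = 117 mm the rails' inner faces are at y = +-42 mm, their tops 9 mm above the deck; from x = -24 to 0 mm they flare out like a funnel; farther to -x the deck has no walls. The deck is slippery.
- insert: Loose slicer insert, about 120 g: white plate 110 mm (x) by 80 mm (y), 6 mm thick. Origin: centre of its underside; z up. Orange rib across its front (+x): a ramp from 2 mm height at x = 55 to 12 mm at x = 36, flat to x = 29, then steep down to the plate at x = 25 mm. Orange grip fin: 12 mm thick (y), x = -45 to -5 mm, top 44 mm above the underside. Goes in with its +x along the slicer's +x.
- insert_fin (a point): Point in the middle of the insert's grip fin, 32 mm above the insert's underside, 25 mm behind (-x of) its origin; axes as the insert's.
- clip_left (a joint): Lift of the clip at the slicer's y = +25 mm, rad: 0 at rest, about 0.14 on top of the rib, about 0.04 dropped onto the plate behind it. The nose points to -x, its underside 4 mm above the deck at rest, 33 mm before the end stop, its upturned tip 11 mm farther to -x. Spring 2 to 4 N. Sliding the insert under both clips takes about 5 to 12 N.
- clip_right (a joint): The same for the clip at y = -25 mm. Clips and end stop share the carriage, held firmly, whose setting differs from time to time by 0 to 36 mm and is not measured: the stop (across the channel, 9 mm tall, rubber, 20 N per mm, at most 2 mm) is at x = 54 to 90 mm of the slicer. The clips drop behind the rib about 2 mm before the insert meets the stop, its origin then at x = -1 to 35 mm.
- pill_bottle: Bystander: small brown bottle with a light blue cap, 45 mm across, 80 mm tall, standing. Origin: centre of its underside.
- spice_jar: Bystander: spice jar with dark cap, 44 mm across, 96 mm tall, standing. Origin: centre of its underside.
- mug: Bystander: white dotted mug, 82 x 114 x 91 mm with its handle, standing. Origin: centre of its underside.
Not all that is in view belongs to the job. What is shaped like the insert but green is not meant.

How it is judged:
On the way:
1. the insert lies on the deck, rib forward, between the rails, and both clips ride up on its rib (value of joint each of clip_left, clip_right above 0.1 rad and z of insert in the frame of slicer between 0.021 and 0.032 m and x of insert_fin in the frame of slicer below 0.006 m), for 0.02 s.
At the end, for the whole second after the job is handed in: The insert lies flat (within 2 mm, 0.04 rad) and in line (0.08 rad) on the deck, rib forward, its origin -6 to 38 mm along the slicer's x, both clips snapped down behind the rib (each reads 0.015 to 0.065 rad), at rest and let go; bystanders where they stood (value of joint clip_left between 0.015 and 0.065 rad and value of joint clip_right between 0.015 and 0.065 rad and x of insert in the frame of slicer between -0.006 and 0.038 m and x of insert_fin in the frame of slicer below 0.014 m and z of insert in the frame of slicer between 0.022 and 0.026 m and angle between insert's own z axis and vertical below 0.04 rad and angle between the x axis of insert and the x axis of slicer, either way round below 0.08 rad and linear speed of insert below 0.02 m/s); the robot touches nothing.
It fails at once if the insert is forced against the slicer with more than 60 N, all contacts added, while it is under the clips or against the end stop (origin beyond -40 mm along the slicer's x) (contact force between insert and slicer above 60 N and x of insert in the frame of slicer above -0.04 m).
It fails at once if a bystander is shifted by more than 25 mm or tipped (distance of any of pill_bottle, spice_jar, mug from where it was at the start of the episode above 0.025 m or angle between any of pill_bottle, spice_jar, mug's own z axis and vertical above 0.4 rad).
It also fails if it takes over 45 s, if anything falls off the work surface, if the arm or the gripper's body presses on something with over 40 N, if the wrist force passes 120 N, or if a joint passes its speed limit or range.

ROBOT

A 6-joint arm with a two-finger parallel gripper is mounted at the origin on a cart in front of the work surface, level with it; the furniture and walls round the work are solid. World frame = base frame: x ahead of the robot, y to its left, z up, the work surface at z = 0. Lengths are in m, angles in rad, forces in N, time in s.
With the tool pointing down it reaches from about 0.35 to 0.875 m from the base axis. Payload 15.5 kg.
Tool frame: the origin (TCP) lies at the centre of the arm's flange, where the gripper is bolted on; the fingertips stand 173 mm ahead of it and the grasp point (between the pads) lies 155 mm ahead of it; z points along the fingers, y is the line along which they close (so a half turn about z gives the same grasp; the last joint's range is limited). The gripper opens to 85 mm and grips with 20 to 120 N. Pads are 22 mm wide; open, the fingers measure 114 mm over their backs; the gripper's body (76 mm by 85 mm) begins 54 mm behind the grasp point. The pads swing forward as they close: fully open they stand 13 mm farther back than shut.
Start: joints at [1.089, 0.494, 1.345, -0, 1.302, -0.096], TCP at [0.235, 0.579, 0.405] pointing down, gripper open.
Joint ranges: [-2.91, 2.91], [-0.82, 2.16], [0.22, 2.67], [-1.22, 4.37], [0.12, 2.79], [-3.08, 3.08]. Speed limits (rad/s): [1.89, 1.89, 2.57, 3.01, 3.01, 3.01].

INTERFACE

Orientations are given as [roll, pitch, yaw] about the fixed x, y, z axes, in that order (R = Rz(yaw) Ry(pitch) Rx(roll)).
In Python, from workcell import env gives the robot as it stands. The module is installed in compiled form; this text tells all that it offers. Calls block until the motion is done:
- env.move_to(position, orientation): joint-space move of the TCP to a pose.
- env.servo_line(position, speed=0.15, attitude=None): straight line of the TCP; attitude=None keeps the orientation; speed is the mean speed in m/s.
- env.movej(angles): joint-space move.
- env.set_gripper(opening, newtons=None): opening from 0.0 (shut) to 1.0 (fully open); newtons is the grip in N (None keeps the last); returns when the fingers have stopped.
- env.hold(seconds).
- env.ik(position, orientation): joint angles nearest the present ones, or None.
- env.grab_frame(name): name is "scene" or "top" or "wrist"; returns (picture, depth): 420x560x3 uint8, blue, green, red; 420x560 float32, m along the optical axis (not along the pixel's ray), 0 where there is no reading.
- env.get_calibration(name): a dict with "vfov" (degrees; the focal length in pixels is half the picture's height over the tangent of half this angle, whatever the lens; pixels are square), "cx", "cy" (the principal point, pixels), "position" and "orientation" of the camera in the world. Camera axes: x right, y down, z forward; pixel columns grow to the right and rows downward; lengths in m; the calibration is good to about 2 mm. A picture is of the moment at which its call begins: read the wrist's pose just before it. get_calibration takes no time and is no camera call; for the wrist camera it gives the pose at the moment of the call.
A pose or a line that the arm cannot do raises env.IKError and nothing moves.
- env.hand_in(): hands the job in; it is judged then, once.
Trained networks look in the newest picture that a camera, given by its name, has taken for a name from the list of things; names that differ only in an ending like _2 or _b are one class to them, and where a whole thing is asked for, a point or a joint stands for the part that bears it (a point fixed in the world has none). Each returns a list of dicts, best first, with "confidence" (0 to 1); they miss things now and then, are a little off and sometimes report something else, mostly with a low value. They report only what shows in the picture. A call takes as long as a camera call. They do not tell look-alikes from the thing itself.
- env.look_for(camera, query): "at" ([x, y, z] in m, in world coordinates, good to about 4 mm: the middle of the surface that is visible of it).
Readings, each from a call of its own:
- env.read_time_s(): time.
- env.read_joints(): joint angles.
- env.read_joint_velocities(): joint speeds.
- env.read_tau(): joint torques, N m.
- env.read_eef_pos(): TCP position.
- env.read_tcp_rot(): TCP orientation.
- env.read_wrist_force(): force on the tool from outside, world axes, zero at the start.
- env.read_ft_torque(): the same for the moment, N m.
- env.read_finger_gap(): opening from 0.0 (shut) to 1.0 (fully open).
- env.read_gripper_force(): force on a finger pad.
Only numpy, scipy, OpenCV 4.12 (cv2) and the standard library are available. Lean on these libraries where they do the work, as an engineer would, in place of code of your own. Each camera call takes 0.05 s, during which the arm holds its last target. There are 200 camera calls.

## Working session

There is one attempt and no reset: what is moved stays moved. The work goes in short steps, each a Python script; the robot and the scene stay as the last script left them, time stands still between calls to the robot, and variables do not carry over. Pictures are saved under pics/ and viewed, at most 10 in all, crops included, and the job is handed in when it is done.

```bash
mkdir -p pics; cat > h.py <<'E'
from workcell import env
import numpy as np, cv2
from scipy.spatial.transform import Rotation as R
def K(n):
    c=env.get_calibration(n); return c, 210/np.tan(np.radians(c["vfov"])/2)
def cloud(n,save=None):
    c,f=K(n); 
    im,d=env.grab_frame(n)
    if save: cv2.imwrite(save,im)
    v,u=np.mgrid[:420,:560]
    p=np.stack([(u-c["cx"])/f*d,(v-c["cy"])/f*d,d],-1)
    o=np.array(c["orientation"])
    r=R.from_euler('xyz',o) if o.shape==(3,) else (R.from_matrix(o) if o.shape==(3,3) else R.from_quat(o))
    P=p@r.as_matrix().T+np.array(c["position"]); P[d==0]=np.nan
    return im,P
E
python3 - <<'E'
from h import *
for n in("top","scene"):
    im,P=cloud(n,f"pics/{n}.png"); np.save(n+".npy",P); print(env.get_calibration(n))
    for q in("slicer","insert","insert_fin","clip_left","clip_right","pill_bottle","spice_jar","mug"):
        print(n,q,[(np.round(r["at"],3).tolist(),round(r["confidence"],2)) for r in env.look_for(n,q)[:3]])
print(env.read_tcp_rot(),env.read_time_s())
E
```

```text
{'vfov': 43.93409833637082, 'cx': 279.17402517718864, 'cy': 210.048521491444, 'position': array([0.37261527, 0.32368701, 1.28563004]), 'orientation': array([-3.01230993, -0.00809917, -1.55630987])}
top slicer [([0.587, 0.032, 0.021], 0.9), ([0.661, 0.006, 0.048], 0.47)]
top insert [([0.451, 0.399, 0.007], 0.85), ([0.529, 0.224, 0.002], 0.63)]
top insert_fin [([0.532, 0.224, 0.002], 0.88), ([0.442, 0.603, 0.006], 0.84), ([0.459, 0.404, 0.001], 0.73)]
top clip_left [([0.665, 0.051, 0.044], 0.67)]
top clip_right [([0.661, 0.007, 0.046], 0.67)]
top pill_bottle [([0.379, 0.213, 0.079], 0.71)]
top spice_jar [([0.665, 0.294, 0.093], 0.56)]
top mug [([0.604, 0.594, 0.053], 0.74)]
{'vfov': 43.260050877020504, 'cx': 284.09794900548695, 'cy': 213.15163292126465, 'position': array([-0.26740581,  1.16418207,  0.55174975]), 'orientation': array([-1.96627633e+00, -4.33311288e-04, -2.35955300e+00])}
scene slicer [([0.57, 0.058, 0.024], 0.77)]
scene insert [([0.436, 0.412, 0.01], 0.88), ([0.446, 0.615, 0.001], 0.71), ([0.511, 0.229, 0.004], 0.66)]
scene insert_fin [([0.439, 0.405, 0.008], 0.87), ([0.514, 0.221, 0.007], 0.84), ([0.448, 0.614, 0.003], 0.7)]
scene clip_left []
scene clip_right []
scene pill_bottle [([0.366, 0.229, 0.045], 0.83)]
scene spice_jar [([0.656, 0.306, 0.054], 0.96)]
scene mug [([0.582, 0.611, 0.059], 0.57)]
[-3.14157029e+00  6.03106144e-06  2.75575939e+00] 0.9
```

View pics/top.png

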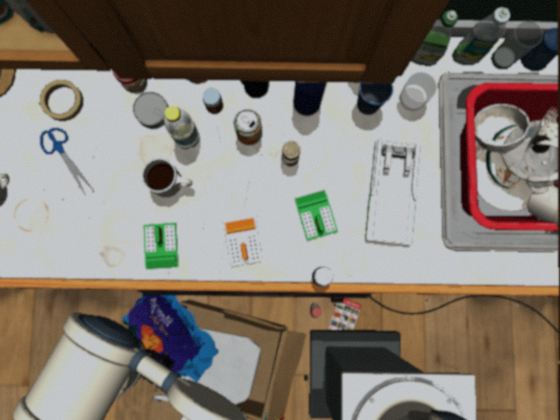

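View pics/scene.png

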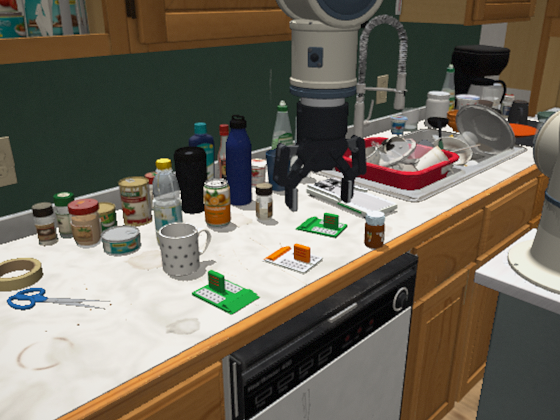

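The top view shows the real insert, white and orange, at px (242,243). Its rib at (240,226) points up-image (+x). The slicer is at px (393,190) with its clips at the +x end, and the two green decoys are at (160,245) and (317,215). Next I'll look at the slicer and the insert from close by.

```bash
python3 - <<'E'
from h import *
env.move_to([0.56,0.03,0.46],[np.pi,0,np.pi]); 
im,P=cloud("wrist","pics/w_sl.png"); np.save("w_sl.npy",P); print(env.get_calibration("wrist"))
for q in("slicer","clip_left","clip_right"): print(q,[(np.round(r["at"],3).tolist(),round(r["confidence"],2)) for r in env.look_for("wrist",q)[:3]])
print(env.read_time_s())
env.move_to([0.45,0.40,0.36],[np.pi,0,np.pi]); 
im2,P=cloud("wrist","pics/w_in.png"); np.save("w_in.npy",P)
for q in("insert","insert_fin"): print(q,[(np.round(r["at"],3).tolist(),round(r["confidence"],2)) for r in env.look_for("wrist",q)[:3]])
cv2.imwrite("pics/w_both.png",cv2.resize(np.vstack([im,im2]),(448*800//800,672))[:600] if 0 else cv2.resize(np.hstack([im,im2]),(800,300)))
print(env.read_time_s(),env.read_joints())
E
```

```text
{'vfov': 63.80614203908318, 'cx': 281.74468736089995, 'cy': 207.86253143839087, 'position': array([0.47985173, 0.03170542, 0.42789297]), 'orientation': array([ 2.82821377e+00, -8.92417310e-04,  1.57117992e+00])}
slicer [([0.57, 0.034, 0.026], 0.87)]
clip_left [([0.663, 0.048, 0.043], 0.95)]
clip_right [([0.654, 0.006, 0.043], 0.84)]
3.3833
insert [([0.517, 0.225, 0.005], 0.8), ([0.439, 0.602, 0.007], 0.61), ([0.456, 0.404, 0.005], 0.58)]
insert_fin [([0.452, 0.401, 0.006], 0.81), ([0.518, 0.229, 0.006], 0.76), ([0.444, 0.602, 0.004], 0.64)]
5.0083 [ 6.25749493e-01  5.06081822e-01  1.45851408e+00 -1.33677219e-04
  1.17647017e+00 -9.43614239e-01]
```

View pics/w_both.png

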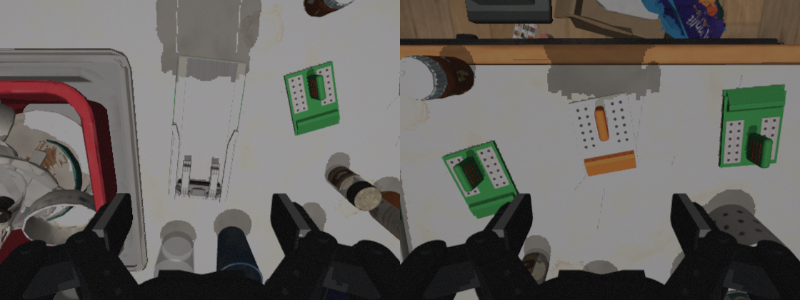

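Left half is the slicer, with its deck around (205,120), clips at (200,180) and the funnel edges visible. Right half is the insert, with its fin at (601,123) and rib at (610,163). Next I'll get both poses from the point clouds.

```bash
python3 - <<'E'
from h import *
im=cv2.imread("pics/w_in.png"); P=np.load("w_in.npy")
hsv=cv2.cvtColor(im,cv2.COLOR_BGR2HSV)
m=(hsv[...,0]<20)&(hsv[...,1]>130)&(hsv[...,2]>90)&(abs(P[...,0]-.45)<.09)&(abs(P[...,1]-.4)<.09)
Q=P[m]; print(len(Q))
def rect(Q):
    (c,s,a)=cv2.minAreaRect((Q[:,:2]*1000).astype(np.float32)); return np.round(c,1),np.round(s,1),round(a,2)
fin=Q[(Q[:,2]>.040)]; print("fin",rect(fin),np.median(fin[:,2]))
rib=Q[(Q[:,2]<.02)&(Q[:,0]>.45)]; print("rib",rect(rib),rib[:,2].max())
top=rib[rib[:,2]>.0105]; print("ribtop",rect(top))
b=np.nanmedian(P[(abs(P[...,0]-.45)<.1)&(abs(P[...,1]-.4)<.1)&~m][:,2]);print("bg z",b)
P=np.load("w_sl.npy"); B=(abs(P[...,1]-.03)<.085)&(abs(P[...,0]-.58)<.19)
Q=P[B]; 
h,e=np.histogram(Q[:,2],bins=np.arange(-.005,.06,.0025)); print([(round(x,4),n) for x,n in zip(e,h)])
dk=Q[(Q[:,2]>.021)&(Q[:,2]<.0275)]; print("deck",rect(dk),np.median(dk[:,2]))
for x in np.arange(.43,.72,.02):
    s=Q[(abs(Q[:,0]-x)<.004)]; r=s[(s[:,2]>.030)&(s[:,2]<.036)][:,1]; d=s[(s[:,2]>.020)&(s[:,2]<.0285)][:,1]
    f=lambda v: np.round(np.percentile(v,[1,99])*1000,1) if len(v)>5 else None
    l=r[r>.03]; rr=r[r<.03]
    print(round(x,2),"deck",f(d),"railL",f(l),"railR",f(rr))
st=Q[Q[:,2]>.038];print("clip parts x",np.percentile(st[:,0],[1,50,99]), "y",np.percentile(st[:,1],[1,50,99]))
E
```

```text
2342
fin (array([434.3, 400.9]), array([37.8, 11.2]), 11.46) 0.04215265211606517
rib (array([498.6, 413.4]), array([29.1, 71.1]), 11.15) 0.0125159049343605
ribtop (array([491.1, 411.9]), array([10. , 70.3]), 11.48)
bg z 0.21503645196171903
[(np.float64(-0.005), np.int64(1934)), (np.float64(-0.0025), np.int64(17568)), (np.float64(0.0), np.int64(1072)), (np.float64(0.0025), np.int64(0)), (np.float64(0.005), np.int64(0)), (np.float64(0.0075), np.int64(0)), (np.float64(0.01), np.int64(0)), (np.float64(0.0125), np.int64(12)), (np.float64(0.015), np.int64(93)), (np.float64(0.0175), np.int64(278)), (np.float64(0.02), np.int64(7269)), (np.float64(0.0225), np.int64(6664)), (np.float64(0.025), np.int64(94)), (np.float64(0.0275), np.int64(164)), (np.float64(0.03), np.int64(1547)), (np.float64(0.0325), np.int64(392)), (np.float64(0.035), np.int64(137)), (np.float64(0.0375), np.int64(333)), (np.float64(0.04), np.int64(211)), (np.float64(0.0425), np.int64(519)), (np.float64(0.045), np.int64(190)), (np.float64(0.0475), np.int64(0)), (np.float64(0.05), np.int64(0)), (np.float64(0.0525), np.int64(0))
[... 285 characters left out ...]
1 deck [-9.3 99.2] railL None railR None
0.53 deck [-11.6  96.8] railL None railR None
0.55 deck [-13.6  94.5] railL None railR None
0.57 deck [-10.8  92.6] railL None railR [-18.  -10.8]
0.59 deck [-17.5  82.2] railL [81.2 91. ] railR [-15.3  -6.7]
0.61 deck [-20.3  88.1] railL [76.9 85.7] railR [-17.1  -8.3]
0.63 deck [-22.7  86.3] railL [75.1 84. ] railR [-19.1   7.2]
0.65 deck [-24.2  84.6] railL [72.  82.2] railR [-21.9 -12.1]
0.67 deck [-27.   82.6] railL [31.8 79.6] railR [-23.2  29.8]
0.69 deck [-29.3  80.8] railL [38.9 77.2] railR [-25.3  12.9]
0.71 deck [-11.3  78.6] railL [65.7 75. ] railR None
clip parts x [0.54093901 0.54776808 0.67597479] y [-0.03868532  0.03087094  0.10167298]
```

```bash
python3 - <<'E'
from h import *
yi=0.198; g=[.4343,.4009]
env.move_to([*g,.25],[np.pi,0,np.pi+yi])
env.servo_line([*g,.187],speed=.1)
print("F",env.read_wrist_force())
env.set_gripper(0.0,60); print("gap",env.read_finger_gap(),env.read_gripper_force(),env.read_wrist_force())
env.servo_line([*g,.36],speed=.2)
print(env.read_wrist_force(),env.read_finger_gap(),env.read_time_s())
ys=-.104; c,s=np.cos(ys),np.sin(ys); o=np.array([.595,.036])
f=o+np.array([[c,-s],[s,c]])@[-.103,0]
env.move_to([*f,.30],[np.pi,0,np.pi+ys])
im,P=cloud("wrist","pics/held.png")
print(f,env.read_time_s(),env.read_wrist_force(),env.read_joints())
E
```

```text
F [-0.40983423  0.07097918  0.15410953]
gap 0.13010211974200525 59.31497275829315 [-0.60629846 -1.1684014   6.36545517]
[-0.17690068 -0.09354918 -1.92780107] 0.13158155591925177 7.9917
[0.49255652 0.0466927 ] 9.4083 [-0.11029564  0.8253443  -2.16095391] [-2.44819340e-02  4.55476300e-01  1.78295787e+00  1.81597183e-04
  9.02812949e-01 -1.49273213e+00]
```

View pics/held.png

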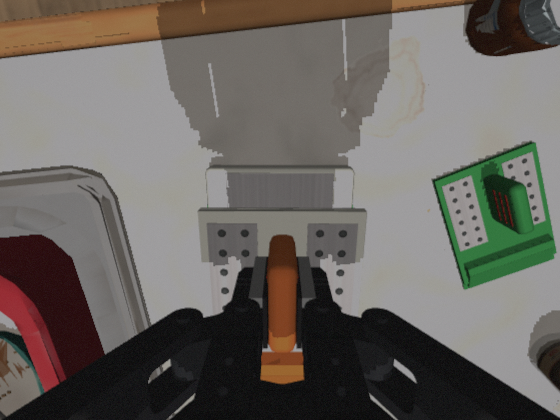

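The insert is held straight by the fin, with its rear plate edge (200–365, 215) parallel to the deck edge (207–353, 170) and centred on it within about 2 mm. Next I'll lower it to contact and slide it to just before the rails.

```bash
cat >> h.py <<'E'
ys=-.104; c_,s_=np.cos(ys),np.sin(ys); ex=np.array([c_,s_]); ey=np.array([-s_,c_]); o=np.array([.595,.036])
def w2s(p): d=np.array(p[:2])-o; return d@ex,d@ey
def s2w(x,y,z): return [*(o+x*ex+y*ey),z]
def fs(b): 
    F=env.read_wrist_force()-b; return np.array([F[:2]@ex,F[:2]@ey,F[2]])
E
python3 - <<'E'
from h import *
b=np.array(env.read_wrist_force()); np.save("b.npy",b)
env.servo_line(s2w(-.103,0,.217),speed=.12)
z=.217
while z>.2055:
    z-=.0007; env.servo_line(s2w(-.103,0,z),speed=.02); F=fs(b)
    if F[2]>3: break
print("contact z",z,F,env.read_eef_pos(),env.read_time_s(), env.read_ft_torque())
im,P=cloud("wrist","pics/deck.png"); np.save("deck.npy",P)
E
```

```text
contact z 0.21069999999999994 [-3.71581789 -1.3279961  15.07058518] [0.49251473 0.04670955 0.21119341] 12.5 [-0.02451017  0.50551122 -0.01629389]
```

View pics/deck.png

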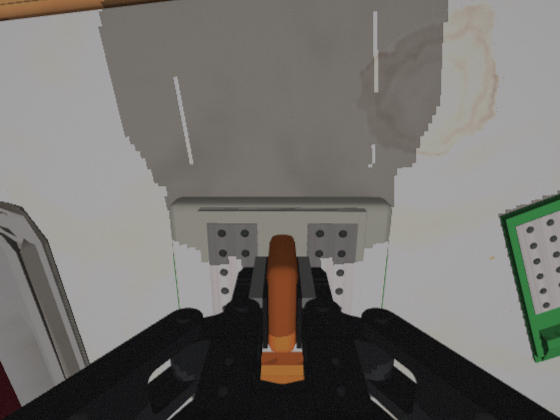

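The insert sits centred on the deck: plate at px 199–365 between deck edges 172–388. Next I'll slide it in with force feedback.

```bash
cat > push.py <<'E'
from h import *
import sys
def push(x,y,z,xend,step,fstop,tmax,ctl=True):
    b=np.load("b.npy"); log=[]; t0=env.read_time_s(); why="end"
    while x<xend:
        x+=step; env.servo_line(s2w(x,y,z),speed=.03); F=fs(b)
        log.append((round(x*1e3,1),*np.round(F,1).tolist()))
        if -F[0]>fstop: why="force"; break
        if F[2]>6: z+=.0002
        elif F[2]<-1: z-=.0002
        if abs(F[1])>3: y+=np.sign(F[1])*.0002
        if env.read_time_s()-t0>tmax: why="time"; break
    print(why,x,y,z,env.read_time_s()); print(*log[::max(1,len(log)//40)],log[-1]); return x,y,z
E
python3 - <<'E'
from push import *
env.servo_line(s2w(-.103,0,.2112),speed=.02); print(fs(np.load("b.npy")),env.read_time_s())
r=push(-.103,0,.2112,-.065,.002,10,6); np.save("st.npy",r)
E
```

```text
[-0.70831194 -1.07137611  5.91254833] 12.8
end -0.06499999999999996 0 0.2114 17.55
(-101.0, 1.6, -1.2, 4.1) (-99.0, 1.1, -1.4, 4.6) (-97.0, 1.2, -0.6, 5.4) (-95.0, 0.5, -0.4, 4.7) (-93.0, 0.9, -1.6, 5.7) (-91.0, 1.3, -0.7, 6.1) (-89.0, 0.4, -0.6, 0.9) (-87.0, 0.3, -0.1, 0.5) (-85.0, -0.1, -0.7, 0.4) (-83.0, 0.2, -1.3, 1.5) (-81.0, -0.1, -1.5, 0.6) (-79.0, -0.4, -0.4, 0.6) (-77.0, 0.4, -1.4, 0.7) (-75.0, 0.3, -1.6, 1.7) (-73.0, 1.4, -1.0, 0.1) (-71.0, -0.6, -1.8, 0.6) (-69.0, 0.3, -1.8, 0.9) (-67.0, 0.5, -0.5, 0.8) (-65.0, -0.2, -0.5, 0.5) (-65.0, -0.2, -0.5, 0.5)
```

```bash
python3 - <<'E'
from push import *
r=push(*np.load("st.npy"),.012,.002,4.0,8); np.save("st.npy",r)
E
```

```text
force -0.02899999999999993 0.0 0.2114 22.05
(np.float64(-63.0), 0.0, -0.4, -0.1) (np.float64(-61.0), 0.3, -0.9, 0.5) (np.float64(-59.0), 0.7, -0.3, 0.4) (np.float64(-57.0), -0.2, -1.3, 0.8) (np.float64(-55.0), 0.9, -0.8, 0.8) (np.float64(-53.0), 0.7, -0.2, 0.9) (np.float64(-51.0), 0.8, -2.4, 0.4) (np.float64(-49.0), 0.7, -0.8, 0.4) (np.float64(-47.0), 0.4, -1.3, 1.8) (np.float64(-45.0), -0.7, -0.3, 0.5) (np.float64(-43.0), -0.3, -1.0, 1.4) (np.float64(-41.0), -0.8, -0.4, 0.5) (np.float64(-39.0), 1.0, -1.3, 0.9) (np.float64(-37.0), -0.2, -0.7, 1.1) (np.float64(-35.0), 0.8, -1.6, 1.8) (np.float64(-33.0), 0.3, -1.2, 1.0) (np.float64(-31.0), 0.2, -0.8, 0.1) (np.float64(-29.0), -5.1, -1.6, 2.7) (np.float64(-29.0), -5.1, -1.6, 2.7)
```

```bash
python3 - <<'E'
from push import *
r=push(*np.load("st.npy"),-.0125,.0015,14,5); np.save("st.npy",r)
E
```

```text
end -0.01249999999999992 0.0 0.211 24.8
(np.float64(-27.5), -4.5, -1.7, 2.8) (np.float64(-26.0), -4.1, -1.4, 1.6) (np.float64(-24.5), -4.5, -0.5, 0.3) (np.float64(-23.0), -3.5, -0.0, 1.1) (np.float64(-21.5), -3.8, -1.5, -0.2) (np.float64(-20.0), -3.7, -0.9, 0.3) (np.float64(-18.5), -4.6, -1.2, -0.0) (np.float64(-17.0), -4.5, -1.2, -0.1) (np.float64(-15.5), 0.8, -0.3, -3.0) (np.float64(-14.0), 1.5, -1.7, -3.0) (np.float64(-12.5), -1.0, -1.7, 3.6) (np.float64(-12.5), -1.0, -1.7, 3.6)
```

```bash
python3 - <<'E'
from push import *
r=push(*np.load("st.npy"),.004,.0006,7,7); np.save("st.npy",r)
im,P=cloud("wrist","pics/end.png"); im2,P2=cloud("top","pics/t2.png")
E
```

```text
force 0.00010000000000007767 0.0 0.2114 30.05
(np.float64(-11.9), -1.3, -0.4, 7.7) (np.float64(-11.3), -2.0, 0.1, 5.2) (np.float64(-10.7), -2.4, -0.9, 6.1) (np.float64(-10.1), -1.4, -0.6, -0.1) (np.float64(-9.5), -0.7, -0.5, -0.5) (np.float64(-8.9), -0.1, -0.2, -1.0) (np.float64(-8.3), 1.2, -0.3, -3.1) (np.float64(-7.7), 4.3, -0.9, -2.8) (np.float64(-7.1), 7.9, -0.9, -3.5) (np.float64(-6.5), 7.0, -0.4, 3.0) (np.float64(-5.9), 5.9, -0.6, 6.9) (np.float64(-5.3), 4.8, -1.7, 8.0) (np.float64(-4.7), 3.9, -0.2, 5.8) (np.float64(-4.1), 2.9, -0.5, 7.0) (np.float64(-3.5), 4.3, -1.2, 1.5) (np.float64(-2.9), 0.7, -1.8, 3.4) (np.float64(-2.3), -2.3, 0.1, 4.1) (np.float64(-1.7), -1.8, -1.4, 2.7) (np.float64(-1.1), -2.6, -1.7, 2.4) (np.float64(-0.5), -7.0, -1.4, 5.1) (np.float64(0.1), -10.1, -1.6, 6.8) (np.float64(0.1), -10.1, -1.6, 6.8)
```

The forces show the snap: a forward pull from x=-8 to -3 mm, then the stop at about -1 mm. I'll release, rise and check.

```bash
python3 - <<'E'
from h import *
x,y,z=np.load("st.npy"); x-=.0004
env.servo_line(s2w(x,y,z),speed=.03); print(fs(np.load("b.npy")))
env.set_gripper(0.45); env.servo_line(s2w(x,y,.26),speed=.1); env.servo_line(s2w(x-.03,y,.36),speed=.2)
im,P=cloud("wrist","pics/fin.png")
B=(abs(P[...,1]-.03)<.07)&(abs(P[...,0]-.6)<.13); hsv=cv2.cvtColor(im,cv2.COLOR_BGR2HSV)
Q=P[B&(hsv[...,0]<20)&(hsv[...,1]>130)&(hsv[...,2]>70)]
f=Q[Q[:,2]>.061]; c,s,a=cv2.minAreaRect((f[:,:2]*1000).astype(np.float32)); print("fin",c,s,a,np.median(f[:,2]),w2s(np.array(c)/1e3))
r=Q[Q[:,2]<.045]; print("rib z",np.percentile(r[:,2],[5,50,95]),"x",np.percentile([w2s(p)[0] for p in r],[2,98]))
print(env.read_time_s(),env.read_wrist_force(),env.read_finger_gap())
E
```

```text
[-8.14044168 -1.28589119  5.12723062]
fin (572.3538818359375, 23.290910720825195) (84.20076751708984, 30.282644271850586) 34.422061920166016 0.0659672830040336 (np.float64(-0.02120439439663974), np.float64(-0.014991373402009223))
rib z [0.02553771 0.03245906 0.03532604] x [0.04919678 0.07750906]
32.1333 [-0.08730375  0.13947878 -0.00198611] 0.44853239684706203
```

View pics/fin.png

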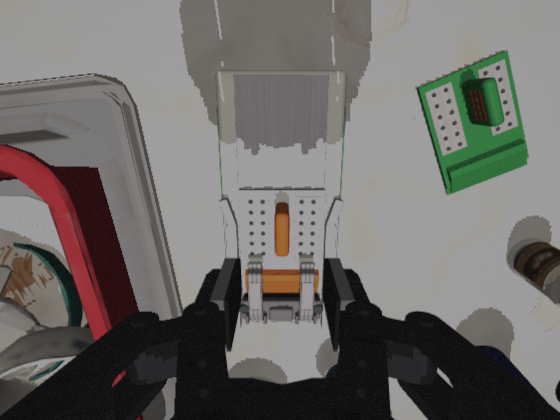

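The view shows the insert aligned between the rails (plate px 237–325), fin free at (282,230). Both clips (255 and 307, 262–315) reach over the rib at y≈281, with their noses behind it. This matches the force trace, so I'm handing in.

```bash
python3 -c "
from h import *
print(env.hand_in())"
```

```text
the job is handed in; nothing more can be done
None
```

The insert is in the slicer, slid to the end stop and let go. The force trace and last picture show both clips snapped behind the rib. I handed the job in at about 32 s; no verdict came back, I didn't read the clip angles, and I didn't re-check the bystanders.

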